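# Show a sample tube to the code camera

### The job

Fit the orange light hood over the camera's upright lens barrel, pushed fully home, and let go of it; then draw the red-capped tube out of the sloping rack and hold it upright, cap up, centred over the lens with its bottom end 50 mm above the top of the hood, so that the camera can read its bottom. Finish while holding the tube still in the air there; leave the blue-capped tube, the purple-capped tube and the yellow-lidded pot where they are.

Things in the scene. Friction and masses are not known exactly. Their poses are not given: they have to be found in the camera images.
- hood_centre (a point): centre of the light hood: a loose orange plastic sleeve (plain round tube open at both ends, either end fits), outside diameter 45 mm, inside diameter 37 mm, 50 mm high, about 45 g, standing upright on the bench at the start; this point is on its axis half-way up (25 mm above its foot), z along its axis
- seat (a point): point on the code camera where the hood's foot rests: centre of the round aluminium shoulder (68 mm diameter), 45 mm above the bench, on the axis of the lens barrel, z up. The steel barrel, 34 mm diameter, stands 25 mm up from here, its top 4 mm tapered to 28 mm. Fully home, the hood's centre is 25 mm and its top rim 50 mm above this point
- reader: the code camera: a blue box 120 x 100 mm and 39 mm high, fixed to the bench, looking straight up through the lens barrel in the middle of its top; origin at the centre of its underside, on the barrel's axis
- red_tube_centre (a point): middle of the red-capped tube, on its axis, 52.5 mm from its bottom end; z runs from bottom to cap. The tube is 105 mm long, 22 g, clear, 16 mm diameter, round-bottomed, with a white label; the red cap, 20 mm diameter, is the last 23 mm (its middle is 41 mm from this point). At the start it stands in any of the three rear holes of the rack, leaning about 20 degrees with it
- red_tube_bottom (a point): bottom end of the same red-capped tube, on its axis, 52.5 mm below its middle; z runs towards the cap
- red_tube: the same red-capped tube: its origin is its bottom end, z runs towards the cap
- rack: sloping perforated aluminium rack, fixed: two rows of three 18 mm holes, 60 mm apart along y. Origin on the bench under its middle, z up, y along the rows. Plates 110 x 190 mm lean 20 degrees, so the caps lean to the rack's -x side, roughly to the robot. Tubes stand in the rear (+x) row, 60 mm deep along their axes with 1 mm clearance, 45 mm standing out; the front row is empty
- blue_tube_centre (a point): middle of the light-blue-capped tube, same shape, in another hole of the rear row: leave it
- purple_tube_centre (a point): middle of the purple-capped tube, same shape, in another hole of the rear row: leave it
- pot_centre (a point): middle of a loose specimen pot with a yellow lid, 60 mm diameter, 65 mm high, on the bench: leave it
Things that resemble listed ones, but are neither listed nor needed, are in the scene too. Leave any green look-alike of the red_tube alone.

How it is judged:
On the way, in this order (a step that is already met when the one before it is completed fails the run):
1. the hood is fully home on the lens barrel and let go (z of hood_centre in the frame of seat between 0.02 and 0.0285 m and horizontal distance between hood_centre and seat below 0.004 m and angle between the z axis of hood_centre and the z axis of seat, either way round below 0.07 rad and contact force between hood and the fingers below 0.1 N), for 0.2 s.
2. the red-capped tube is drawn clear of the rack (distance of red_tube_bottom from where it was at the start of the episode above 0.06 m and contact force between red_tube and rack below 0.05 N and contact force between red_tube and the fingers above 0.5 N), for 0.2 s.
At the end, for the whole second after the job is handed in: Hood fully home (within 3.5 mm of its seat, 4 mm of the axis, 4 degrees); the red-capped tube held still by the fingers, cap up within 8 degrees of vertical, bottom end within 12 mm of the lens axis and 50 mm (give or take 15) above the hood's rim (z of hood_centre in the frame of seat between 0.02 and 0.0285 m and horizontal distance between hood_centre and seat below 0.004 m and angle between the z axis of hood_centre and the z axis of seat, either way round below 0.07 rad and z of red_tube_bottom in the frame of seat between 0.085 and 0.115 m and horizontal distance between red_tube_bottom and seat below 0.012 m and angle between red_tube_bottom's own z axis and vertical below 0.14 rad and linear speed of red_tube below 0.02 m/s and contact force between red_tube and the fingers above 0.5 N); the arm keeps its last pose, push and grip.
It fails at once if the blue-capped tube is moved by more than 15 mm (distance of blue_tube_centre from where it was at the start of the episode above 0.015 m).
It fails at once if the purple-capped tube is moved by more than 15 mm (distance of purple_tube_centre from where it was at the start of the episode above 0.015 m).
It fails at once if the yellow-lidded pot is moved by more than 20 mm (distance of pot_centre from where it was at the start of the episode above 0.02 m).
It also fails if it takes over 51 s, if anything falls off the work surface, if the arm or the gripper's body presses on something with over 40 N, if the wrist force passes 120 N, or if a joint passes its speed limit or range.

### The arm

A 7-joint arm with a two-finger parallel gripper is mounted at the origin on the work surface. World frame = base frame: x ahead of the robot, y to its left, z up, the work surface at z = 0. Lengths are in m, angles in rad, forces in N, time in s.
With the tool pointing down it reaches from about 0.425 to 0.925 m from the base axis. Payload 6.8 kg.
Tool frame: the origin (TCP) lies midway between the tips of the shut fingers; the grasp point (between the pads) lies 19 mm behind it; z points along the fingers, y is the line along which they close (so a half turn about z gives the same grasp; the last joint's range is limited). The gripper opens to 85 mm and grips with 20 to 120 N. Pads are 22 mm wide; open, the fingers measure 114 mm over their backs; the gripper's body (76 mm by 85 mm) begins 54 mm behind the grasp point. The pads swing forward as they close: fully open they stand 13 mm farther back than shut.
Start: joints at [-1.41, 0.477, 0.022, 1.555, -0.011, 1.109, -0.083], TCP at [0.179, 0.651, 0.231] pointing down, gripper open.
Joint ranges: [-2.96, 2.96], [-0.34, 2.1], [-1.41, 1.46], [0.24, 2.44], [-1.37, 4.51], [0.17, 1.92], [-2.96, 2.96]. Speed limits (rad/s): [2.39, 2.39, 3.14, 3.14, 3.14, 3.14, 3.14].

### API

Orientations are given as a rotation vector (axis times angle).
In Python, from bench import get_obs, grab_frame, camera_params, r gives the robot as it stands.
- The arm moves only by the shell command python3 -m jog 'ROWS' [FORCE]. ROWS is JSON, a list of rows, each an object of numbers: "rx", "ry", "rz": the turn, a rotation vector about the world's x, y, z scaled (see below); "x", "y", "z": the shift along the world's x, y, z scaled (see below); "jaw": the opening, from -1 (shut) to 1 (fully open). In form: [{"rx": .., "ry": .., "rz": .., "x": .., "y": .., "z": .., "jaw": ..}, ...]. A call has 1 to 8 rows; each row shifts and turns the commanded pose from where the row before left it; what a row does not reach is not made up. The controller multiplies each number of a shift by 60 mm and each number of a turn by 10 degrees. A row lasts 1/8 s, in which the tool goes at most 62.5 mm and 10.7 degrees, less where a joint would pass 70% of its speed; a pose out of reach is approached as far as the arm can. A call with a number of a shift or a turn outside -1 to 1 is refused whole. A call with a gripper value outside its range is refused whole. The fingers move at their own pace and stop on an object; FORCE is the grip in N (left out, the last holds). Time passes only in rows, so rows that do not move let the fingers close. It gives the time, the measured TCP pose, the force, the opening and the grip force at its end, in the units of the state.
- get_obs(): the state, without advancing time (a new reading comes with each control period).
- grab_frame(name): name is "scene" or "top" or "wrist"; returns the picture (480x640x3 uint8, red, green, blue); there is no depth.
- camera_params(name): a dict with "fx", "fy", "cx", "cy" (pixels), "R" (3x3) and "t" (3): a world point X has camera coordinates R X + t. Camera axes: x right, y down, z forward; pixel columns grow to the right and rows downward; lengths in m; the calibration is good to about 2 mm. A picture is of the moment at which its call begins: read the wrist's pose just before it. camera_params takes no time and is no camera call; for the wrist camera it gives the pose at the moment of the call.
- r.hand_in(): hands the job in; it is judged then, once.
The state is a dict: "clock": time; "joints": joint angles; "qvel": joint speeds; "tau": joint torques, N m; "tcp_pos": TCP position; "orientation": TCP orientation; "contact_force": force on the tool from outside, world axes, zero at the start; "moment": the same for the moment, N m; "grip_width": finger opening in m; "gripper_force": force on a finger pad.
Only numpy, scipy, OpenCV 4.12 (cv2) and the standard library are available. Lean on these libraries where they do the work, as an engineer would, in place of code of your own. Each camera call takes 0.05 s, during which the arm holds its last target. There are 200 camera calls.

## Working session

There is one attempt and no reset: what is moved stays moved. The work goes in short steps, Python scripts to look and compute and a shell command to move; the robot and the scene stay as the last step left them, time stands still between calls to the robot, and variables do not carry over. Pictures are saved under pics/ and viewed, at most 10 in all, crops included, and the job is handed in when it is done.

```bash
mkdir -p pics; python3 - <<'E'
from bench import get_obs, grab_frame, camera_params, r
import cv2,numpy as np
np.set_printoptions(precision=4,suppress=True)
for n in("scene","top"):
    f=grab_frame(n); cv2.imwrite(f"pics/{n}0.png",f[:,:,::-1]); p=camera_params(n); print(n,p)
o=get_obs();print(o)
E
ls
```

```text
scene {'fx': 438.31178508916156, 'fy': 438.31178508916156, 'cx': 321.6603985644039, 'cy': 236.30680518877705, 'R': array([[-0.4788,  0.8779, -0.0031],
       [ 0.7129,  0.3867, -0.5851],
       [-0.5124, -0.2824, -0.811 ]]), 't': array([ 0.2699, -0.4195,  1.1247])}
top {'fx': 541.5380841597569, 'fy': 541.5380841597569, 'cx': 314.5090549987372, 'cy': 232.579024339217, 'R': array([[ 0.0293, -0.9995, -0.0095],
       [-0.991 , -0.0278, -0.1312],
       [ 0.1308,  0.0133, -0.9913]]), 't': array([0.0232, 0.6311, 0.9469])}
{'clock': 0.1, 'joints': array([-1.4101,  0.4777,  0.0223,  1.5563, -0.0115,  1.1093, -0.0831]), 'qvel': array([-0.0011, -0.0002,  0.0014, -0.0017, -0.0011,  0.0005, -0.0002]), 'tau': array([  0.0042, -59.7765,   1.613 , -28.1956,   0.0127,   0.0049,
         0.    ]), 'tcp_pos': array([0.1791, 0.6503, 0.2304]), 'orientation': array([-0.4209, -3.1131,  0.0026]), 'contact_force': array([-0.2941, -0.4654,  0.7649]), 'moment': array([-0.008 , -0.0405, -0.0363]), 'gripper_force': 0.0, 'grip_width': 0.08501445409483888}
pics
```

View pics/scene0.png

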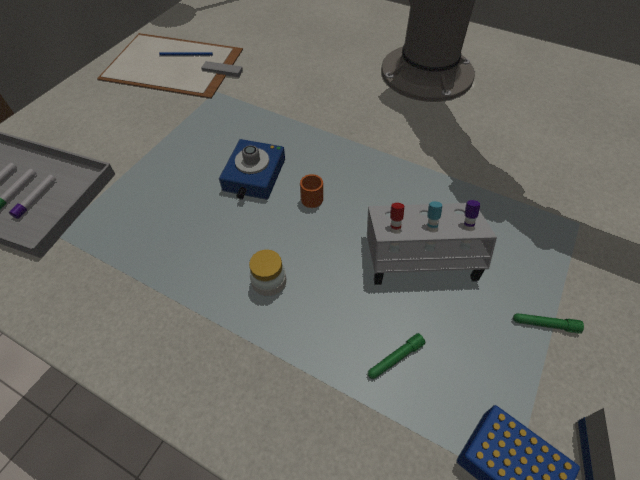

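View pics/top0.png

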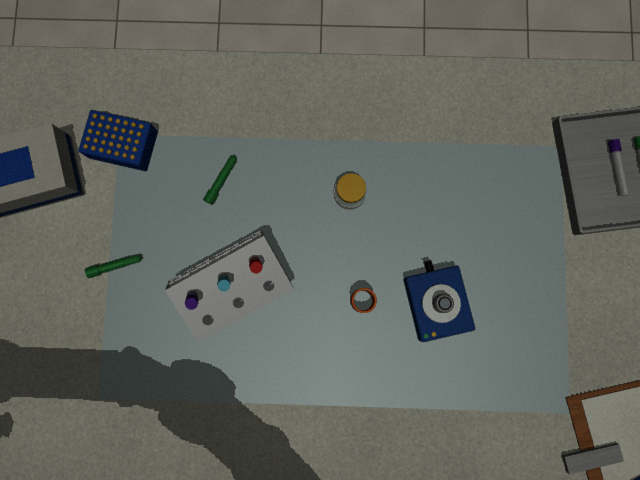

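Candidates for the red tube: red cap at scene (397,212) / top (256,266). The blue (435,210) and purple (472,210) caps are the wrong colours, and the green look-alikes lie at scene (398,355) and (548,323). The only hood candidate is the orange sleeve at scene (312,191) / top (363,299). The camera is the blue box at top (442,302); the blue dotted block at top (118,138) isn't it. Now a close crop.

```bash
python3 - <<'E'
import cv2,numpy as np
t=cv2.imread("pics/top0.png");s=cv2.imread("pics/scene0.png")
def c(i,x,y,w,h,k): return cv2.resize(i[y:y+h,x:x+w],None,fx=k,fy=k,interpolation=cv2.INTER_CUBIC)
a=np.hstack([c(t,160,220,140,100,2.857)[:285,:400],c(t,340,250,140,100,2.857)[:285,:400]])
b=np.hstack([c(s,360,190,140,100,2.857)[:285,:400],c(s,210,125,140,100,2.857)[:285,:400]])
cv2.imwrite("pics/crop1.png",np.vstack([a,b]))
E
```

```text
(no output)
```

View pics/crop1.png

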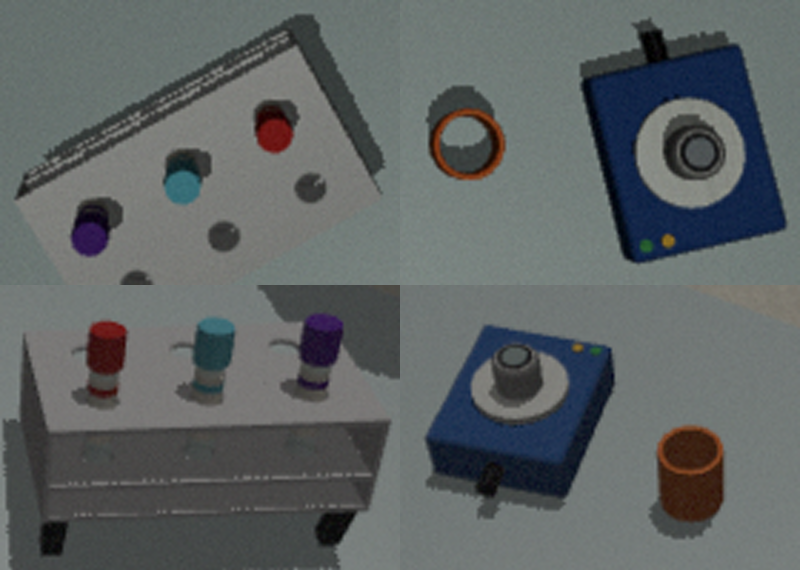

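```bash
cat > h.py <<'E'
import numpy as np,cv2
from bench import get_obs, grab_frame, camera_params, r
from scipy.spatial.transform import Rotation as Rot
np.set_printoptions(precision=4,suppress=True)
def ray(n,u,v,p=None):
    p=p or camera_params(n); R=np.array(p["R"]);c=-R.T@p["t"]
    d=R.T@[(u-p["cx"])/p["fx"],(v-p["cy"])/p["fy"],1.]
    return c,d
def atz(n,u,v,z,p=None):
    c,d=ray(n,u,v,p); return c+d*(z-c[2])/d[2]
def tri(*rs):
    A=0;b=0;
    for c,d in rs:
        d=d/np.linalg.norm(d);P=np.eye(3)-np.outer(d,d);A=A+P;b=b+P@c
    return np.linalg.solve(A,b)
def proj(n,X,p=None):
    p=p or camera_params(n);q=np.array(p["R"])@X+p["t"];return np.array([q[0]/q[2]*p["fx"]+p["cx"],q[1]/q[2]*p["fy"]+p["cy"]])
E
python3 - <<'E'
from h import *
T={'red':((256.3,266.2),(397.8,205.4)),'blue':((224.1,285.5),(435.6,204.7)),'pur':((191.5,303.3),(473.1,203.7)),'hood':((363.5,300.4),(311.9,183.1)),'bar':((445.4,303.6),(250.3,149.9)),'sh':((441.9,303.6),(252,160))}
Z={'hood':.05,'bar':.07,'sh':.045}
X={}
for k,(a,b) in T.items():
    X[k]=tri(ray('top',*a),ray('scene',*b)); print(k,X[k])
    if k in Z: print('  ',atz('top',*a,Z[k]),atz('scene',*b,Z[k]))
d=X['red']-X['pur'];print(d,np.linalg.norm(d),np.degrees(np.arctan2(d[1],d[0])))
print(atz('top',350,187,.065))
# front holes / rack corners in top
print(get_obs()['joints'])
for q in (get_obs(),):
    print(Rot.from_rotvec(q['orientation']).as_matrix())
p=camera_params('wrist');print(p, -np.array(p['R']).T@p['t'])
E
```

```text
red [0.5594 0.1341 0.1363]
blue [0.5266 0.1856 0.1329]
pur [0.4962 0.2373 0.1329]
hood [ 0.51   -0.0501  0.0457]
   [ 0.5099 -0.0495  0.05  ] [ 0.5136 -0.0483  0.05  ]
bar [ 0.5082 -0.1906  0.0673]
   [ 0.5083 -0.1902  0.07  ] [ 0.5103 -0.1883  0.07  ]
sh [ 0.5083 -0.1907  0.0399]
   [ 0.5083 -0.1897  0.045 ] [ 0.5123 -0.1869  0.045 ]
[ 0.0632 -0.1032  0.0034] 0.12107058645690913 -58.536158574384125
[ 0.7117 -0.0205  0.065 ]
[-1.4101  0.4777  0.0223  1.5563 -0.0115  1.1093 -0.0831]
[[-0.9641  0.2655 -0.0004]
 [ 0.2655  0.9641 -0.0016]
 [-0.0001 -0.0016 -1.    ]]
{'fx': 348.60009420454344, 'fy': 348.60009420454344, 'cx': 316.3965987446437, 'cy': 238.4578163246757, 'R': array([[ 0.2656,  0.9641, -0.0011],
       [ 0.9116, -0.2508,  0.3257],
       [ 0.3138, -0.0875, -0.9455]]), 't': array([-0.6741, -0.0431,  0.3813])} [0.0987 0.6725 0.3738]
```

Crop (rows/cols in full pictures): the red cap is at top (256,266) and scene (398,205), and is red, leaning in the rear row. The hood rim is at top (363.5,300) and the barrel top at top (445,304). From these, the hood is at about (0.511,-0.049), the seat at about (0.509,-0.190), and the rack yaw is about 31.5°. Moving over the hood now.

```bash
python3 -m jog '[{"x":0.345,"y":-0.73,"rz":-0.5,"jaw":1},{"x":0.345,"y":-0.73,"rz":-0.5,"jaw":1},{"x":0.345,"y":-0.73,"rz":-0.5,"jaw":1},{"x":0.345,"y":-0.73,"rz":-0.5,"jaw":1},{"x":0.345,"y":-0.73,"rz":-0.5,"jaw":1},{"x":0.345,"y":-0.73,"rz":-0.5,"jaw":1},{"x":0.345,"y":-0.73,"rz":-0.5,"jaw":1},{"x":0.345,"y":-0.73,"rz":-0.5,"jaw":1}]'; python3 -c "
from h import *
print(get_obs()['joints'])"
```

```text
[-1.4101  0.4777  0.0223  1.5563 -0.0115  1.1093 -0.0831]validation failed for argument at $[0]...
```

```bash
python3 -m jog '[{"rx":0,"ry":0,"rz":-0.5,"x":0.345,"y":-0.73,"z":0,"jaw":1},{"rx":0,"ry":0,"rz":-0.5,"x":0.345,"y":-0.73,"z":0,"jaw":1},{"rx":0,"ry":0,"rz":-0.5,"x":0.345,"y":-0.73,"z":0,"jaw":1},{"rx":0,"ry":0,"rz":-0.5,"x":0.345,"y":-0.73,"z":0,"jaw":1}]'; python3 -c "
from h import *
print(get_obs()['joints'])"
```

```text
clock: 0.6
tcp_pos: [0.2626, 0.4738, 0.231]
orientation: [-0.96, -2.991, 0.001]
contact_force: [0.6, 0.6, -0.6]
grip_width: 0.0851
gripper_force: 0.0
[-1.2852  0.2579  0.1259  1.8826 -0.0379  1.0039 -0.1931]
```

```bash
python3 -m jog '[{"rx":0,"ry":0,"rz":-0.5,"x":0.345,"y":-0.73,"z":0,"jaw":1},{"rx":0,"ry":0,"rz":-0.5,"x":0.345,"y":-0.73,"z":0,"jaw":1},{"rx":0,"ry":0,"rz":-0.5,"x":0.345,"y":-0.73,"z":0,"jaw":1},{"rx":0,"ry":0,"rz":-0.5,"x":0.345,"y":-0.73,"z":0,"jaw":1},{"rx":0,"ry":0,"rz":-0.5,"x":0.345,"y":-0.73,"z":0,"jaw":1},{"rx":0,"ry":0,"rz":-0.5,"x":0.345,"y":-0.73,"z":0,"jaw":1},{"rx":0,"ry":0,"rz":-0.5,"x":0.345,"y":-0.73,"z":0,"jaw":1},{"rx":0,"ry":0,"rz":-0.5,"x":0.345,"y":-0.73,"z":0,"jaw":1}]';python3 -m jog '[{"rx":0,"ry":0,"rz":-0.5,"x":0.345,"y":-0.73,"z":0,"jaw":1},{"rx":0,"ry":0,"rz":-0.5,"x":0.345,"y":-0.73,"z":0,"jaw":1},{"rx":0,"ry":0,"rz":-0.5,"x":0.345,"y":-0.73,"z":0,"jaw":1},{"rx":0,"ry":0,"rz":-0.5,"x":0.345,"y":-0.73,"z":0,"jaw":1},{"rx":0,"ry":0,"rz":0,"x":0,"y":0,"z":0,"jaw":1}]'; python3 -c "
from h import *
print(get_obs()['joints'],Rot.from_rotvec(get_obs()['orientation']).as_matrix())
p=camera_params('wrist');print(-np.array(p['R']).T@p['t'])
cv2.imwrite('pics/w1.png',grab_frame('wrist')[:,:,::-1])"
```

```text
clock: 1.6
tcp_pos: [0.4279, 0.1237, 0.2313]
orientation: [-1.925, -2.483, -0.0]
contact_force: [0.1, -0.4, -0.2]
grip_width: 0.0854
gripper_force: 0.0
clock: 2.22
tcp_pos: [0.511, -0.054, 0.2313]
orientation: [2.33, 2.105, -0.002]
contact_force: [-1.1, 1.1, -0.1]
grip_width: 0.0855
gripper_force: 0.0
[-0.5834  0.2398  0.6707  1.9706 -0.1752  0.9882  0.0689] [[ 0.101   0.9949  0.0005]
 [ 0.9949 -0.101  -0.0022]
 [-0.0021  0.0007 -1.    ]]
[0.5202 0.0297 0.3746]
```

View pics/w1.png

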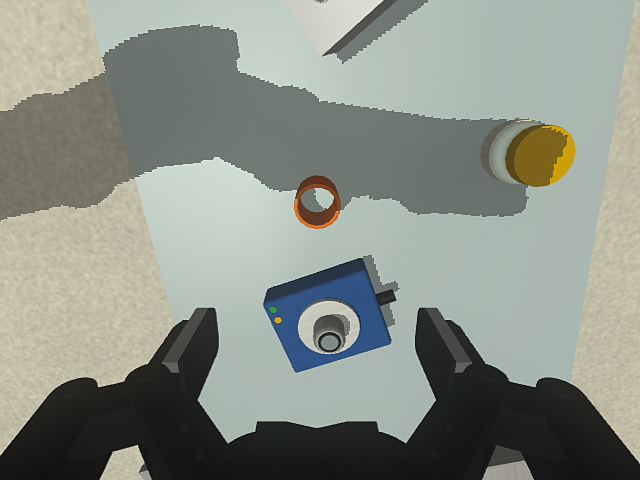

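The wrist view shows the hood's rim centred near (317.5,204), the barrel top at (330,342) and the shoulder at (329,326). I'll refine these in a quick crop.

```bash
python3 -c "
import cv2
i=cv2.imread('pics/w1.png')[170:370,240:420]
cv2.imwrite('pics/w1c.png',cv2.resize(i,None,fx=3,fy=3,interpolation=cv2.INTER_CUBIC))"
```

```text
(no output)
```

View pics/w1c.png

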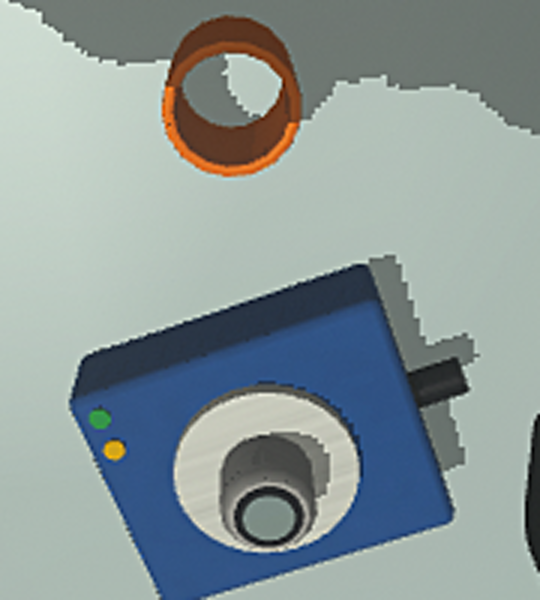

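```bash
python3 - <<'E'
from h import *
print(atz('wrist',317.3,206,.05),atz('wrist',329.7,342.3,.07),atz('wrist',328.8,326.7,.045))
print(proj('wrist',np.array([.511,-.0493,.05])),proj('wrist',np.array([.509,-.1897,.07])))
E
```

```text
[ 0.5121 -0.0471  0.05  ] [ 0.5114 -0.1867  0.07  ] [ 0.5114 -0.1844  0.045 ]
[316.3772 208.3584] [327.6678 344.9791]
```

```bash
python3 -m jog '[{"rx":0,"ry":0,"rz":0,"x":0.02,"y":0.095,"z":-0.5,"jaw":1},{"rx":0,"ry":0,"rz":0,"x":0,"y":0,"z":-0.8,"jaw":1},{"rx":0,"ry":0,"rz":0,"x":0,"y":0,"z":-0.8,"jaw":1},{"rx":0,"ry":0,"rz":0,"x":0,"y":0,"z":-0.8,"jaw":1},{"rx":0,"ry":0,"rz":0,"x":0,"y":0,"z":-0.5,"jaw":1},{"rx":0,"ry":0,"rz":0,"x":0,"y":0,"z":-0.22,"jaw":1},{"rx":0,"ry":0,"rz":0,"x":0,"y":0,"z":0,"jaw":1}]' 25; python3 -m jog '[{"rx":0,"ry":0,"rz":0,"x":0,"y":0,"z":0,"jaw":-0.2},{"rx":0,"ry":0,"rz":0,"x":0,"y":0,"z":0,"jaw":-0.2},{"rx":0,"ry":0,"rz":0,"x":0,"y":0,"z":0,"jaw":-0.2},{"rx":0,"ry":0,"rz":0,"x":0,"y":0,"z":0,"jaw":-0.2}]' 25
```

```text
clock: 3.15
tcp_pos: [0.5113, -0.0436, 0.0139]
orientation: [-2.322, -2.115, 0.001]
contact_force: [-0.2, -0.9, 1.2]
grip_width: 0.0854
gripper_force: 0.0
clock: 3.65
tcp_pos: [0.5125, -0.0441, 0.0153]
orientation: [2.323, 2.114, 0.003]
contact_force: [-1.5, 0.8, 7.1]
grip_width: 0.0445
gripper_force: 24.6
```

```bash
python3 -m jog '[{"rx":0,"ry":0,"rz":0,"x":0,"y":0,"z":0.4,"jaw":-0.2},{"rx":0,"ry":0,"rz":0,"x":0,"y":0,"z":0.6,"jaw":-0.2},{"rx":0,"ry":0,"rz":0,"x":0,"y":-0.4,"z":0.6,"jaw":-0.2},{"rx":0,"ry":0,"rz":0,"x":0,"y":-0.6,"z":0,"jaw":-0.2},{"rx":0,"ry":0,"rz":0,"x":0,"y":-0.6,"z":0,"jaw":-0.2},{"rx":0,"ry":0,"rz":0,"x":-0.03,"y":-0.5,"z":0,"jaw":-0.2},{"rx":0,"ry":0,"rz":0,"x":0,"y":-0.22,"z":0,"jaw":-0.2},{"rx":0,"ry":0,"rz":0,"x":0,"y":0,"z":0,"jaw":-0.2}]' 25; python3 - <<'E'
from h import *
k=cv2.INTER_CUBIC
w=grab_frame('wrist');t=grab_frame('top');s=grab_frame('scene')
W=cv2.resize(w[260:480,180:480],(570,418),interpolation=k)
T=cv2.resize(t[250:350,390:490],(230,230),interpolation=k)
S=cv2.resize(s[110:200,210:300],(230,230),interpolation=k)
o=np.zeros((470,800,3),np.uint8);o[:418,:570]=W;o[:230,570:]=T;o[235:465,570:]=S
cv2.imwrite('pics/w2.png',o[:,:,::-1]);print(get_obs()['tcp_pos'])
E
```

```text
clock: 4.65
tcp_pos: [0.5099, -0.1838, 0.1103]
orientation: [2.325, 2.113, 0.0]
contact_force: [-0.4, 0.3, -1.4]
grip_width: 0.0448
gripper_force: 25.9
[ 0.5101 -0.1819  0.1099]
```

View pics/w2.png

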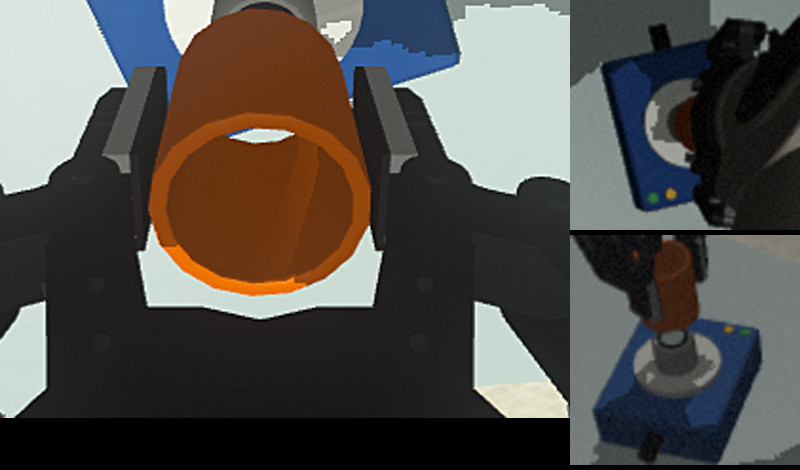

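```bash
python3 - <<'E'
from h import *
print(get_obs()['tcp_pos'],Rot.from_rotvec(get_obs()['orientation']).as_matrix()[2])
print(atz('wrist',316.8,367.9,.1455))
for z in(.07,.0955,.1455):
    q=proj('scene',np.array([.511,-.188,z]));print(z,q,570+(q[0]-210)*2.556,235+(q[1]-110)*2.556)
E
```

```text
[ 0.5101 -0.1819  0.1099] [ 0.0009 -0.0004 -1.    ]
[ 0.5105 -0.1866  0.1455]
0.07 [250.2229 150.154 ] 672.8097323915124 337.63358879623587
0.0955 [248.4193 140.2295] 668.1997846785849 312.2666491122586
0.1455 [244.6115 119.2765] 658.4670255151028 258.71065888564783
```

Hood held upright. The wrist view puts its axis at (0.5105,-0.1866), within 1 mm of the seat, and the scene view agrees. Lowering it.

```bash
python3 -m jog '[{"rx":0,"ry":0,"rz":0,"x":0.01,"y":0,"z":-0.25,"jaw":-0.2},{"rx":0,"ry":0,"rz":0,"x":0,"y":0,"z":-0.18,"jaw":-0.2},{"rx":0,"ry":0,"rz":0,"x":0,"y":0,"z":-0.1,"jaw":-0.2},{"rx":0,"ry":0,"rz":0,"x":0,"y":0,"z":-0.1,"jaw":-0.2},{"rx":0,"ry":0,"rz":0,"x":0,"y":0,"z":0,"jaw":-0.2}]' 25
```

```text
clock: 5.42
tcp_pos: [0.5102, -0.1835, 0.0718]
orientation: [-2.323, -2.114, 0.001]
contact_force: [-0.7, 0.8, -0.8]
grip_width: 0.045
gripper_force: 25.9
```

```bash
python3 -m jog '[{"rx":0,"ry":0,"rz":0,"x":0,"y":0,"z":-0.1,"jaw":-0.2},{"rx":0,"ry":0,"rz":0,"x":0,"y":0,"z":-0.08,"jaw":-0.2},{"rx":0,"ry":0,"rz":0,"x":0,"y":0,"z":-0.03,"jaw":-0.2},{"rx":0,"ry":0,"rz":0,"x":0,"y":0,"z":-0.02,"jaw":-0.2},{"rx":0,"ry":0,"rz":0,"x":0,"y":0,"z":0,"jaw":-0.2}]' 25
```

```text
clock: 6.05
tcp_pos: [0.5103, -0.1835, 0.0602]
orientation: [-2.323, -2.113, -0.002]
contact_force: [-7.4, 4.3, 22.4]
grip_width: 0.045
gripper_force: 27.7
```

```bash
python3 -m jog '[{"rx":0,"ry":0,"rz":0,"x":0,"y":0,"z":0.01,"jaw":1},{"rx":0,"ry":0,"rz":0,"x":0,"y":0,"z":0.01,"jaw":1},{"rx":0,"ry":0,"rz":0,"x":0,"y":0,"z":0,"jaw":1},{"rx":0,"ry":0,"rz":0,"x":0,"y":0,"z":0.3,"jaw":1},{"rx":0,"ry":0,"rz":0,"x":0,"y":0,"z":0.8,"jaw":1},{"rx":0,"ry":0,"rz":0,"x":0,"y":0.3,"z":0.9,"jaw":1},{"rx":0,"ry":0,"rz":0,"x":0,"y":0.5,"z":0.6,"jaw":1}]' 25;python3 -m jog '[{"rx":0,"ry":0,"rz":0,"x":0,"y":0.9,"z":0,"jaw":1},{"rx":0,"ry":0,"rz":0,"x":0,"y":0.9,"z":0,"jaw":1},{"rx":0,"ry":0,"rz":0,"x":0,"y":0.9,"z":0,"jaw":1},{"rx":0,"ry":0,"rz":0,"x":0,"y":0,"z":0,"jaw":1}]'
python3 - <<'E'
from h import *
k=cv2.INTER_CUBIC
w=grab_frame('wrist');t=grab_frame('top');s=grab_frame('scene')
o=np.zeros((480,800,3),np.uint8);o[:360,:480]=cv2.resize(w,(480,360))
o[:240,480:]=cv2.resize(t[250:350,370:503],(320,240),interpolation=k)
o[240:480,480:]=cv2.resize(s[110:200,190:310],(320,240),interpolation=k)
cv2.imwrite('pics/w3.png',o[:,:,::-1]);cv2.imwrite('pics/s3.png',s[:,:,::-1]);cv2.imwrite('pics/t3.png',t[:,:,::-1])
print(get_obs()['tcp_pos'])
X=np.array([.511,-.188,.095]);
for n in('top','scene','wrist'):print(n,proj(n,X))
E
```

```text
clock: 6.92
tcp_pos: [0.511, -0.1367, 0.2191]
orientation: [2.325, 2.109, 0.003]
contact_force: [0.9, 0.6, 0.1]
grip_width: 0.0852
gripper_force: 0.0
clock: 7.42
tcp_pos: [0.5105, 0.0314, 0.2165]
orientation: [-2.315, -2.123, -0.002]
contact_force: [0.3, -0.3, 0.9]
grip_width: 0.0858
gripper_force: 0.0
[0.5105 0.0255 0.2164]
top [447.4749 301.9485]
scene [248.4555 140.4288]
wrist [336.6758 433.3028]
```

View pics/w3.png

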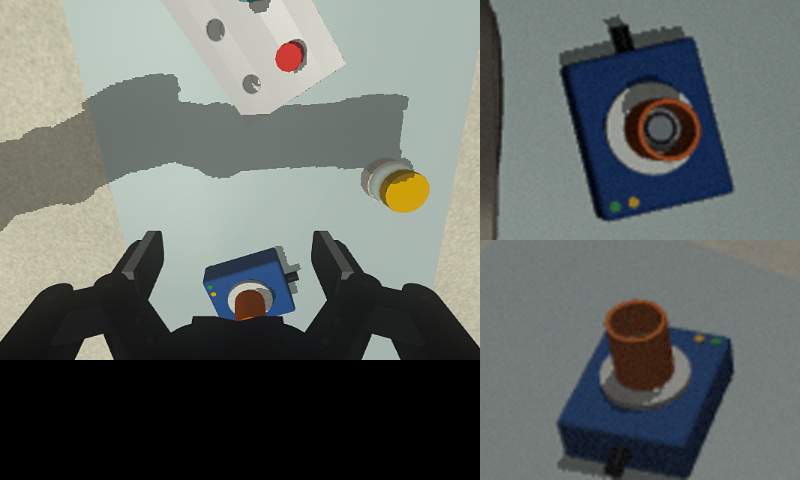

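The hood is home: the rim centre in the scene view is at (248.5,140.4), against (248.5,140.4) predicted. Next is the tube approach, tilted to its axis.

```bash
cat >> h.py <<'E'
def frame(psi):
    x=np.array([np.cos(psi),np.sin(psi),0]);z=np.array([0,0,1.]);s,c=np.sin(np.radians(20)),np.cos(np.radians(20))
    a=-s*x+c*z; e=c*x+s*z
    return a,np.column_stack([np.cross(e,-a),e,-a])
def plan(P,R):
    o=get_obs();Rc=Rot.from_rotvec(o['orientation']).as_matrix()
    print('shift/60mm',(P-o['tcp_pos'])/.06,'turn/10deg',np.degrees(Rot.from_matrix(R@Rc.T).as_rotvec())/10)
E
python3 - <<'E'
from h import *
a,R=frame(np.radians(31.5));C=np.array([.5612,.136,.1385])
print(proj('wrist',C),a);plan(C+.06*a,R)
E
```

```text
[385.1989  61.0002] [-0.2916 -0.1787  0.9397]
shift/60mm [ 0.5535  1.6635 -0.358 ] turn/10deg [ 0.4586 -1.9785  3.6581]
```

```bash
python3 -m jog '[{"rx":0.092,"ry":-0.396,"rz":0.732,"x":0.11,"y":0.333,"z":-0.07,"jaw":1},{"rx":0.092,"ry":-0.396,"rz":0.732,"x":0.11,"y":0.333,"z":-0.07,"jaw":1},{"rx":0.092,"ry":-0.396,"rz":0.732,"x":0.11,"y":0.333,"z":-0.07,"jaw":1},{"rx":0.092,"ry":-0.396,"rz":0.732,"x":0.11,"y":0.333,"z":-0.07,"jaw":1},{"rx":0.092,"ry":-0.396,"rz":0.732,"x":0.11,"y":0.333,"z":-0.07,"jaw":1},{"rx":0,"ry":0,"rz":0,"x":0,"y":0,"z":0,"jaw":1},{"rx":0,"ry":0,"rz":0,"x":0,"y":0,"z":0,"jaw":1},{"rx":0,"ry":0,"rz":0,"x":0,"y":0,"z":0,"jaw":1}]'
python3 - <<'E'
from h import *
import json
a,R=frame(np.radians(31.5));C=np.array([.5612,.136,.1385])
print(get_obs()['tcp_pos']);plan(C+.06*a,R)
p=camera_params('wrist');print(proj('wrist',C),proj('wrist',C-.023*a))
cv2.imwrite('pics/w4.png',grab_frame('wrist')[:,:,::-1])
json.dump({k:np.array(v).tolist() for k,v in p.items()},open('p4.json','w'))
plan(C+.06*a,R)
E
```

```text
clock: 8.57
tcp_pos: [0.544, 0.1255, 0.1951]
orientation: [1.437, 2.562, 0.451]
contact_force: [-0.2, 0.5, -0.1]
grip_width: 0.0851
gripper_force: 0.0
[0.544  0.1255 0.1951]
shift/60mm [-0.0047 -0.0031 -0.0043] turn/10deg [ 0.0022 -0.0015  0.0072]
[314.8022 258.6905] [314.9662 246.0263]
shift/60mm [-0.0034 -0.008  -0.0032] turn/10deg [ 0.002  -0.0012  0.003 ]
```

View pics/w4.png

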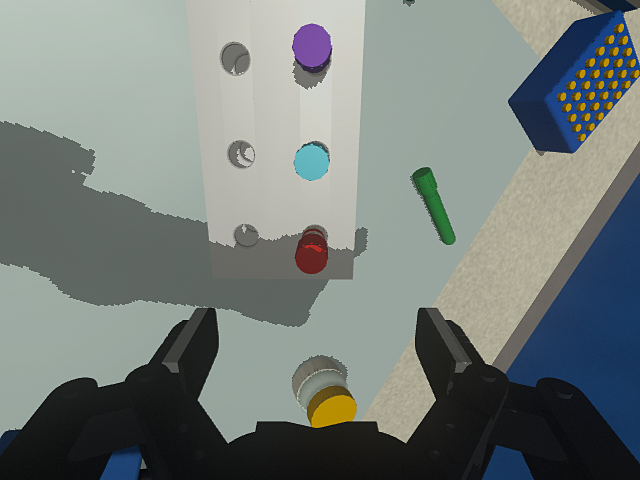

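The wrist view shows the red cap top at about (311.5,257), with the row running straight up the image (blue (312,161), purple (312,46)). The cap is about 2 mm off along the closing line, which I'll correct. Descending along the axis and gripping.

```bash
python3 -m jog '[{"rx":0,"ry":0,"rz":0,"x":0.083,"y":0.051,"z":-0.289,"jaw":1},{"rx":0,"ry":0,"rz":0,"x":0.083,"y":0.051,"z":-0.289,"jaw":1},{"rx":0,"ry":0,"rz":0,"x":0.083,"y":0.051,"z":-0.289,"jaw":1},{"rx":0,"ry":0,"rz":0,"x":0.083,"y":0.051,"z":-0.289,"jaw":1},{"rx":0,"ry":0,"rz":0,"x":0.083,"y":0.051,"z":-0.289,"jaw":1},{"rx":0,"ry":0,"rz":0,"x":0,"y":0,"z":0,"jaw":1}]' 30; python3 -m jog '[{"rx":0,"ry":0,"rz":0,"x":0,"y":0,"z":0,"jaw":-1},{"rx":0,"ry":0,"rz":0,"x":0,"y":0,"z":0,"jaw":-1},{"rx":0,"ry":0,"rz":0,"x":0,"y":0,"z":0,"jaw":-1},{"rx":0,"ry":0,"rz":0,"x":0,"y":0,"z":0,"jaw":-1},{"rx":0,"ry":0,"rz":0,"x":0,"y":0,"z":0,"jaw":-1},{"rx":0,"ry":0,"rz":0,"x":0,"y":0,"z":0,"jaw":-1}]' 30
```

```text
clock: 9.38
tcp_pos: [0.5679, 0.1416, 0.1067]
orientation: [1.435, 2.566, 0.449]
contact_force: [-0.1, -0.2, 0.6]
grip_width: 0.0855
gripper_force: 0.0
clock: 10.12
tcp_pos: [0.5686, 0.1417, 0.1083]
orientation: [1.433, 2.563, 0.452]
contact_force: [-0.7, -1.6, 3.8]
grip_width: 0.019
gripper_force: 29.3
```

```bash
python3 -m jog '[{"rx":0,"ry":0,"rz":0,"x":-0.039,"y":-0.024,"z":0.125,"jaw":-1},{"rx":0,"ry":0,"rz":0,"x":-0.078,"y":-0.048,"z":0.251,"jaw":-1},{"rx":0,"ry":0,"rz":0,"x":-0.078,"y":-0.048,"z":0.251,"jaw":-1},{"rx":0,"ry":0,"rz":0,"x":-0.078,"y":-0.048,"z":0.251,"jaw":-1},{"rx":0,"ry":0,"rz":0,"x":-0.078,"y":-0.048,"z":0.251,"jaw":-1},{"rx":0,"ry":0,"rz":0,"x":-0.078,"y":-0.048,"z":0.251,"jaw":-1},{"rx":0,"ry":0,"rz":0,"x":0,"y":0,"z":0.3,"jaw":-1},{"rx":0,"ry":0,"rz":0,"x":0,"y":0,"z":0.4,"jaw":-1}]' 30
python3 - <<'E'
from h import *
z=np.array([0,0,-1.]);y=np.array([np.cos(-.1),np.sin(-.1),0])
o=get_obs();plan(np.array([.511,-.187,.235]),np.column_stack([np.cross(y,z),y,z]))
E
```

```text
clock: 11.12
tcp_pos: [0.5418, 0.1254, 0.2338]
orientation: [1.434, 2.564, 0.451]
contact_force: [0.1, 0.5, 0.4]
grip_width: 0.019
gripper_force: 29.5
shift/60mm [-0.514  -5.2062  0.0202] turn/10deg [-0.4546  1.978  -3.6901]
```

```bash
python3 -m jog '[{"rx":-0.057,"ry":0.247,"rz":-0.461,"x":-0.064,"y":-0.65,"z":0.05,"jaw":-1},{"rx":-0.057,"ry":0.247,"rz":-0.461,"x":-0.064,"y":-0.65,"z":0.05,"jaw":-1},{"rx":-0.057,"ry":0.247,"rz":-0.461,"x":-0.064,"y":-0.65,"z":0,"jaw":-1},{"rx":-0.057,"ry":0.247,"rz":-0.461,"x":-0.064,"y":-0.65,"z":0,"jaw":-1},{"rx":-0.057,"ry":0.247,"rz":-0.461,"x":-0.064,"y":-0.65,"z":0,"jaw":-1},{"rx":-0.057,"ry":0.247,"rz":-0.461,"x":-0.064,"y":-0.65,"z":0,"jaw":-1},{"rx":-0.057,"ry":0.247,"rz":-0.461,"x":-0.064,"y":-0.65,"z":0,"jaw":-1},{"rx":-0.057,"ry":0.247,"rz":-0.461,"x":-0.064,"y":-0.65,"z":0,"jaw":-1}]' 30
python3 -m jog '[{"rx":0,"ry":0,"rz":0,"x":0,"y":0,"z":0,"jaw":-1},{"rx":0,"ry":0,"rz":0,"x":0,"y":0,"z":0,"jaw":-1},{"rx":0,"ry":0,"rz":0,"x":0,"y":0,"z":0,"jaw":-1}]' 30
python3 - <<'E'
from h import *
z=np.array([0,0,-1.]);y=np.array([np.cos(-.1),np.sin(-.1),0])
plan(np.array([.5105,-.187,.218]),np.column_stack([np.cross(y,z),y,z]))
E
```

```text
clock: 12.12
tcp_pos: [0.5113, -0.1873, 0.2398]
orientation: [2.331, 2.105, -0.0]
contact_force: [0.0, -0.4, 0.5]
grip_width: 0.0188
gripper_force: 29.6
clock: 12.5
tcp_pos: [0.5119, -0.1848, 0.239]
orientation: [2.326, 2.111, 0.002]
contact_force: [-0.2, 0.1, -0.3]
grip_width: 0.019
gripper_force: 29.5
shift/60mm [-0.0231 -0.0369 -0.3495] turn/10deg [-0.0032  0.007  -0.0171]
```

```bash
python3 -m jog '[{"rx":0,"ry":0,"rz":0,"x":-0.01,"y":-0.02,"z":-0.15,"jaw":-1},{"rx":0,"ry":0,"rz":0,"x":-0.01,"y":-0.01,"z":-0.15,"jaw":-1},{"rx":0,"ry":0,"rz":0,"x":0,"y":0,"z":-0.05,"jaw":-1},{"rx":0,"ry":0,"rz":0,"x":0,"y":0,"z":0,"jaw":-1},{"rx":0,"ry":0,"rz":0,"x":0,"y":0,"z":0,"jaw":-1},{"rx":0,"ry":0,"rz":0,"x":0,"y":0,"z":0,"jaw":-1}]' 30
python3 - <<'E'
from h import *
k=cv2.INTER_CUBIC
s=grab_frame('scene');t=grab_frame('top')
o=np.zeros((600,800,3),np.uint8);o[:600,:480]=cv2.resize(s[50:200,190:310],(480,600),interpolation=k)
o[:240,480:]=cv2.resize(t[180:360,340:580],(320,240),interpolation=k)
o[260:500,480:]=cv2.resize(s[180:300,340:500],(320,240),interpolation=k)
cv2.imwrite('pics/f.png',o[:,:,::-1])
for z in(.095,.145,.168,.2):
    q=proj('scene',np.array([.5108,-.1878,z]));print(z,(q[0]-190)*4,(q[1]-50)*4)
E
```

```text
clock: 13.25
tcp_pos: [0.5109, -0.188, 0.218]
orientation: [2.328, 2.108, 0.001]
contact_force: [-0.3, 0.2, -0.5]
grip_width: 0.0188
gripper_force: 29.5
0.095 234.40532318135558 361.5999808173989
0.145 219.21968034560712 277.86982496417045
0.168 211.703888238353 236.42946901035953
0.2 200.62833811152927 175.36142280976628
```

View pics/f.png

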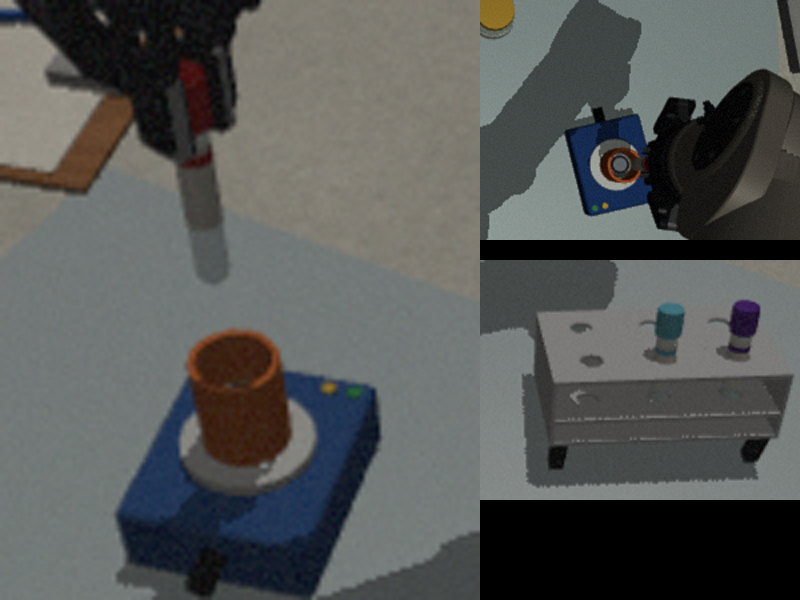

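The tube hangs upright: its bottom is at about (212,279) in the crop, against (219,278) predicted, so about 3 mm off. The hood is home, and the blue and purple tubes haven't moved. Handing in.

```bash
python3 -c "
from bench import r
print(r.hand_in())"
```

```text
the job is handed in; nothing more can be done
None
```

I handed the job in at about 13 s, before any verdict was shown: the hood is fully home on the lens barrel and released, and the red-capped tube is held upright about 50 mm above its rim, roughly 3 mm off the lens axis.

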